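# Key the juicer's strainer onto its locating pin and press it home

### The arm

A 7-joint arm with a two-finger parallel gripper is mounted at the origin on the work surface. World frame = base frame: x ahead of the robot, y to its left, z up, the work surface at z = 0. Lengths are in m, angles in rad, forces in N, time in s.
With the tool pointing down it reaches from about 0.4 to 0.875 m from the base axis. Payload 19.3 kg.
Tool frame: the origin (TCP) lies at the very end of the fingers, on their centre line; the grasp point (between the pads) lies 19 mm behind it; z points along the fingers, y is the line along which they close (so a half turn about z gives the same grasp; the last joint's range is limited). The gripper opens to 85 mm and grips with 20 to 120 N. Pads are 22 mm wide; open, the fingers measure 114 mm over their backs; the gripper's body (76 mm by 85 mm) begins 54 mm behind the grasp point. The pads swing forward as they close: fully open they stand 13 mm farther back than shut.
Start: joints at [1.152, 0.521, -0.036, 1.599, 0.021, 1.021, -0.113], TCP at [0.214, -0.587, 0.231] pointing down, gripper open.
Joint ranges: [-2.91, 2.91], [-0.3, 2.13], [-1.5, 1.42], [0.17, 2.43], [-1.26, 4.41], [0.16, 1.93], [-2.52, 2.52]. Speed limits (rad/s): [1.89, 1.89, 2.39, 2.39, 3.01, 3.01, 3.01].

### API

Orientations are given as [roll, pitch, yaw] about the fixed x, y, z axes, in that order (R = Rz(yaw) Ry(pitch) Rx(roll)).
In Python, from workcell import bot gives the robot as it stands.
- The arm moves only by the tool jog_arm, never from a script. Its argument "motion" is a list of rows, each a list of 5 numbers: the shift along the tool's x, y, z scaled (see below), then the turn about the tool's z scaled (see below), then the opening, from 0 (shut) to 1 (fully open). A call has 1 to 12 rows; each row shifts and turns the commanded pose from where the row before left it, along the tool's axes as they then stand; what a row does not reach is not made up. The controller multiplies each number of a shift by 30 mm and each number of a turn by 0.08 rad. A row lasts 1/10 s, in which the tool goes at most 50 mm and 8.59 degrees, less where a joint would pass 70% of its speed; a pose out of reach is approached as far as the arm can. A call with a number of a shift or a turn outside -1 to 1 is refused whole. A call with a gripper value outside its range is refused whole. The fingers move at their own pace and stop on an object; "newtons" is the grip in N (left out, the last holds). Time passes only in rows, so rows that do not move let the fingers close. It gives the time, the measured TCP pose, the force, the opening and the grip force at its end, in the units of the state.
- bot.observe(): the state, without advancing time (a new reading comes with each control period).
- bot.grab_frame(name): name is "side" or "top" or "wrist"; returns a dict with "pixels" (400x640x3 uint8, red, green, blue), "fovy" (degrees; the focal length in pixels is half the picture's height over the tangent of half this angle, whatever the lens; pixels are square), "cx", "cy" (the principal point, pixels), "rvec" (rotation vector, rad) and "tvec" (3), from world to camera coordinates, as OpenCV has them; the wrist camera has in their place "mount" (4x4, takes a point from camera to tool coordinates, whose origin is the TCP and whose axes are the flange's). Camera axes: x right, y down, z forward; pixel columns grow to the right and rows downward; lengths in m; the calibration is good to about 2 mm. A picture is of the moment at which its call begins: read the wrist's pose just before it. There is no depth.
- bot.job_done(): hands the job in; it is judged then, once.
The state is a dict: "clock": time; "qpos": joint angles; "qd": joint speeds; "joint_efforts": joint torques, N m; "position": TCP position; "tool_rot": TCP orientation; "force": force on the tool from outside, world axes, zero at the start; "moment": the same for the moment, N m; "grip_width": finger opening in m; "finger_force": force on a finger pad.
Only numpy, scipy, OpenCV 4.12 (cv2) and the standard library are available. Lean on these libraries where they do the work, as an engineer would, in place of code of your own. Each camera call takes 0.05 s, during which the arm holds its last target. There are 200 camera calls.

### The job

The citrus juicer's strainer is sitting proud because its rim notch has missed the locating pin over the spout. With a fingertip, push the strainer round until the notch meets the pin, then press it down until it is fully seated. Do not lift the strainer, and leave the other things on the block where they stand.

Things in the scene. Friction and masses are not known exactly. Their poses are not given: they have to be found in the camera images.
- juicer: Electric citrus juicer, fixed: white motor base 172 mm wide, 100 mm high, under a grey open juice bowl, 148 mm wide inside, rim 158 mm above the block. Origin: centre of its underside, on the vertical axis of bowl, shaft and strainer. Its -x points the way of the spout (105 mm high, 117 mm from the axis); z up. A 15 mm drive shaft stands on the axis to 165 mm, its 9 mm steel tip to 178 mm.
- strainer_center (a point): Centre of the strainer's flat top face, on its axis. The strainer: round white enamelled slotted steel plate, 126 mm wide, 5 mm thick, level in the juice bowl; it turns about the shaft and slides along it, and stays level wherever pressed. Its top face is 149 mm above the block at the start (proud, just clear above the pin), 140 mm when seated. Hub in the middle: 28 mm wide, 8 mm high.
- notch (a point): The one notch in the strainer's rim, about 14 mm wide and 10 mm deep: point 60 mm from the axis, level with the strainer's top face, on the notch's centre line.
- pin (a point): Locating pin that the notch must drop over: top of an upright round-topped pin 8 mm in diameter, 60 mm from the axis, straight over the spout (juicer's -x side), its top 143.5 mm above the block, under the strainer's edge. Just outside it, visible beyond the strainer's rim, a key block of the same 8 mm width stands up the bowl wall to 157 mm.
- wing_a (a point): Top middle of one of two upright radial wings on the strainer's top face, for a fingertip to push sideways: each runs from 16 to 50 mm from the axis, 6 mm thick, 9 mm high; the point lies 33 mm from the axis. This wing is a quarter turn clockwise from the notch, seen from above.
- wing_b (a point): Top middle of the opposite, equal wing, a quarter turn anticlockwise from the notch seen from above.
- strainer (a joint): Turn of the strainer in rad, growing anticlockwise seen from above; 0 or 6.283 is notch over pin. It starts 0.8 rad or more from there, turns either way without stops and stays where left; about 2 N at a wing turns it, up to 20 N once it has been pressed onto the pin. The notch has about 2.5 mm (0.04 rad) to spare either side of the pin.
- collar (a joint): How far the strainer and the carrier under it are pressed down the shaft, in m: 0 proud, 0.009 seated on its stop; negative if pulled up. A snug seal holds it at any height: a push of about 6 N slides it down. When the notch is not over the pin, the pin stops it after 1 to 3 mm.
- bowl: Bystander: terracotta bowl, 150 mm across, 62 mm high; origin at the centre of its underside.
- cup: Bystander: steel measuring cup, 78 mm across, 60 mm high, with a flat handle reaching 122 mm to its -x side; origin at the centre of its underside.
- carafe: Bystander: empty glass carafe, 88 mm across, 175 mm high; origin at the centre of its underside.
- reamer: Bystander: wooden reamer lying on its side, 146 mm long along its x axis, 39 mm thick; origin under its middle.
Mind the look-alikes: they are no part of the job. Leave any red look-alike of the juicer alone.

How it is judged:
On the way:
1. the notch is brought over the pin, the strainer still proud (horizontal distance between notch and pin below 0.006 m and value of joint collar below 0.006 m).
At the end, for the whole second after the job is handed in: The strainer is pressed down at least 7.5 mm of its 9 mm travel with the notch within 6 mm of the pin, and bowl, cup, carafe and reamer are within 20 mm of where they stood, the first three upright (value of joint collar between 0.0075 and 0.011 m and horizontal distance between notch and pin below 0.006 m and distance of each of bowl, cup, carafe, reamer from where it was at the start of the episode below 0.02 m and angle between each of bowl, cup, carafe's own z axis and vertical below 0.1 rad); the robot touches nothing.
It fails at once if the strainer is lifted more than 4 mm (value of joint collar below -0.004 m).
It fails at once if a bystander is lifted or pushed more than 20 mm, or tipped (distance of any of bowl, cup, carafe, reamer from where it was at the start of the episode above 0.02 m or angle between any of bowl, cup, carafe's own z axis and vertical above 0.3 rad).
It also fails if it takes over 45 s, if anything falls off the work surface, if the arm or the gripper's body presses on something with over 40 N, if the wrist force passes 120 N, or if a joint passes its speed limit or range.

## Working session

There is one attempt and no reset: what is moved stays moved. The work goes in short steps, Python scripts to look and compute and a tool call to move; the robot and the scene stay as the last step left them, time stands still between calls to the robot, and variables do not carry over. Pictures are saved under pics/ and viewed, at most 10 in all, crops included, and the job is handed in when it is done.

Besides the shell and the picture viewer there is one more tool, called after "Request:" in YAML: its name, and indented under it one key for each argument. jog_arm: Moves the arm, as the interface text tells. Shifts and turns lie within -1 to 1; 1 stands for 30 mm of shift or 0.08 rad of turn. Its arguments: {"type":"object","properties":{"motion":{"type":"array","items":{"type":"array","items":{"type":"number"}}},"newtons":{"type":"number"}},"required":["motion"]}

```bash
mkdir -p pics; cat > h.py <<'E'
from workcell import bot
import numpy as np, cv2
def cam(n):
    s=bot.observe(); f=bot.grab_frame(n); p=np.array(f["pixels"],np.uint8)
    F=p.shape[0]/2/np.tan(np.radians(f["fovy"])/2)
    if "rvec" in f:
        R,_=cv2.Rodrigues(np.array(f["rvec"],float)); t=np.array(f["tvec"],float).ravel(); C=-R.T@t; Rw=R.T
    else:
        from scipy.spatial.transform import Rotation as Ro
        M=np.array(f["mount"]); Rt=Ro.from_euler('xyz',s["tool_rot"]).as_matrix()
        C=Rt@M[:3,3]+np.array(s["position"]); Rw=Rt@M[:3,:3]
    return p,F,f["cx"],f["cy"],C,Rw
def ray(c,u,v,z):
    p,F,cx,cy,C,Rw=c; d=Rw@np.array([(u-cx)/F,(v-cy)/F,1]); return C+d*(z-C[2])/d[2]
def proj(c,X):
    p,F,cx,cy,C,Rw=c; q=Rw.T@(np.array(X)-C); return cx+F*q[0]/q[2],cy+F*q[1]/q[2]
def save(n,p): cv2.imwrite("pics/"+n,cv2.cvtColor(p,cv2.COLOR_RGB2BGR))
E
python3 - <<'E'
from h import *
for n in("top","side"):
    c=cam(n); save(n+"0.png",c[0]); print(n,c[1:4],c[4].round(3),c[5].round(3).tolist())
print(bot.observe())
E
```

```text
top (np.float64(419.89283192828316), 321.03301652373557, 193.18435417284653) [ 0.387 -0.106  1.301] [[0.024, -0.986, 0.164], [-1.0, -0.024, 0.001], [0.003, -0.164, -0.987]]
side (np.float64(361.47631221395955), 321.747781607301, 195.3151861270862) [0.317 0.626 0.801] [[-0.955, -0.185, 0.233], [-0.297, 0.643, -0.706], [-0.019, -0.743, -0.669]]
{'clock': 0.1, 'qpos': array([ 1.1518057 ,  0.52194525, -0.03630922,  1.5999013 ,  0.02119111,
        1.02110729, -0.11278448]), 'qd': array([-0.00028677, -0.00217151,  0.00104865, -0.00181083, -0.00118568,
       -0.00177508,  0.00011269]), 'joint_efforts': array([ 3.86070460e-03, -9.28491282e+01,  1.98404521e+00, -3.70531762e+01,
        1.80923537e-02,  5.45684423e-03,  8.35928950e-05]), 'position': array([ 0.213468  , -0.58711853,  0.23080699]), 'tool_rot': array([-3.14061850e+00,  6.86718617e-05,  3.48773865e-01]), 'force': array([-0.01785278, -0.22964445, -0.72639289]), 'moment': array([-0.03449917,  0.02837984,  0.06065913]), 'finger_force': 0.0, 'grip_width': 0.08549335626118505}
```

View pics/top0.png

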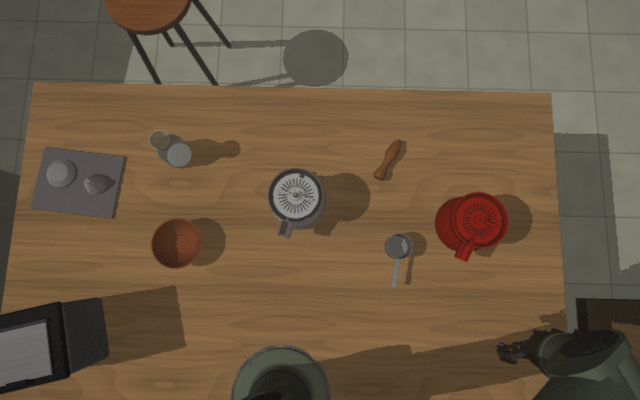

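View pics/side0.png

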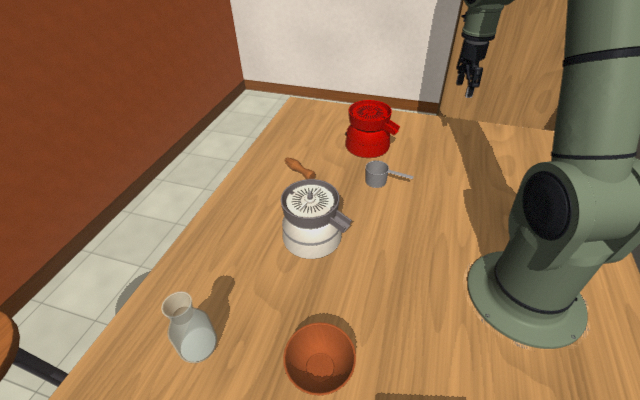

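The top view shows the white juicer at (297,197) with its spout at (286,230). The red look-alike is at (478,222), the cup at (398,246), the reamer at (388,160), the bowl at (176,243) and the carafe at (175,150). The side view shows the strainer at (310,201) and the spout at (343,219).

```bash
cat > m.py <<'E'
from h import *
import sys
def plate(c,box,name=None,s=8):
    x0,y0,x1,y1=box; p=c[0][y0:y1,x0:x1]
    big=cv2.resize(p,None,fx=s,fy=s,interpolation=cv2.INTER_CUBIC)
    if name: save(name,big)
    h=cv2.cvtColor(p,cv2.COLOR_RGB2HSV)
    m=((h[...,1]<45)&(h[...,2]>150)).astype(np.uint8)
    return m
E
python3 - <<'E'
from m import *
for n,b in(("top",(262,162,332,242)),("side",(275,175,360,240))):
    c=cam(n); m=plate(c,b,n+"z.png",7)
    k,l,st,ce=cv2.connectedComponentsWithStats(cv2.morphologyEx(m,cv2.MORPH_CLOSE,np.ones((3,3))))
    for i in range(1,k):
        if st[i,4]>80:
            cs,_=cv2.findContours((l==i).astype(np.uint8),0,1); hull=cv2.convexHull(max(cs,key=len))
            e=cv2.fitEllipse(hull); u,v=e[0][0]+b[0],e[0][1]+b[1]
            print(n,st[i],u,v,e[1],ray(c,u,v,.149).round(4))
E
```

```text
side [  11   10   48   33 1214] 309.6367378234863 200.84183311462402 (33.498016357421875, 47.25362014770508) [ 0.5683 -0.0321  0.149 ]
side [  8  45  56  20 734] 310.1714286804199 234.5959129333496 (39.86576843261719, 58.373619079589844) [0.5287 0.0808 0.149 ]
```

View pics/topz.png

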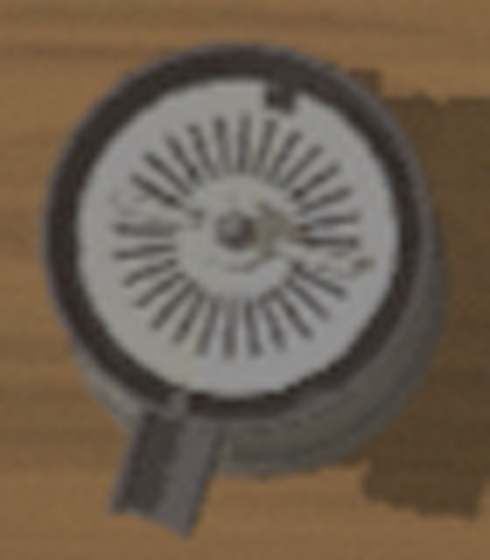

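View pics/sidez.png

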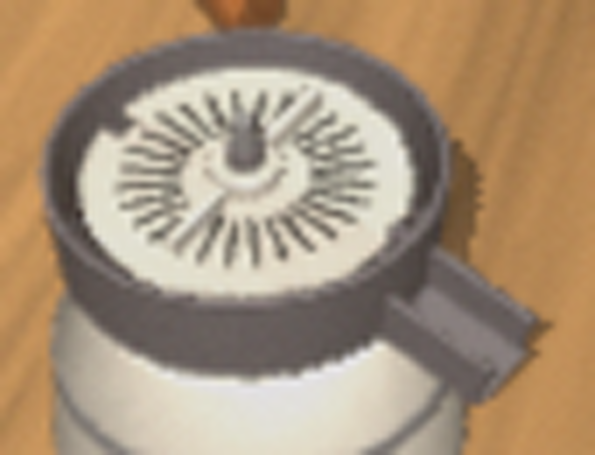

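The top crop shows the notch at about (282,95) in zoom pixels, the key block at (178,402), the wings at (150,200) and (340,262), and the plate centre at about (238,238). The side crop agrees: the notch is at (115,130) and the spout at lower right.

```bash
python3 - <<'E'
from m import *
b=(262,162,332,242)
c=cam("top"); h=cv2.cvtColor(c[0][b[1]:b[3],b[0]:b[2]],cv2.COLOR_RGB2HSV)
m=((h[...,1]<40)&(h[...,2]>115)).astype(np.uint8)
k,l,st,ce=cv2.connectedComponentsWithStats(m)
i=1+np.argmax(st[1:,4]); cs,_=cv2.findContours((l==i).astype(np.uint8),0,1)
e=cv2.fitEllipse(cv2.convexHull(max(cs,key=len))); print(st[i],e)
C=ray(c,e[0][0]+b[0],e[0][1]+b[1],.149); print("C",C)
f=lambda x,y,z:ray(c,(x+.5)/7-.5+b[0],(y+.5)/7-.5+b[1],z)
# pin direction: key block (z .157), spout channel middle end; notch
for C0 in (C,np.array([.5683,-.0321,.149]),f(238,238,.149)):
  print(C0.round(4))
  for n,(x,y,z) in dict(notch=(282,97,.149),key=(178,402,.157),spout=(150,522,.105),wa=(345,263,.158),wb=(148,196,.158)).items():
    d=f(x,y,z)-C0; print(n,np.hypot(d[0],d[1]).round(4),np.degrees(np.arctan2(d[1],d[0])).round(1))
c=cam("side"); g=lambda x,y,z:ray(c,(x+.5)/7-.5+275,(y+.5)/7-.5+175,z)
for n,(x,y,z) in dict(notch=(120,128,.149),spout=(510,360,.09),tip=(243,90,.178),shaftbase=(243,165,.157)).items():
    X=g(x,y,z);d=X-C; print(n,X.round(4),np.hypot(d[0],d[1]).round(4),np.degrees(np.arctan2(d[1],d[0])).round(1))
E
```

```text
[  11   12   46   44 1189] ((33.363494873046875, 33.51310348510742), (44.032962799072266, 45.02720642089844), 70.32067108154297)
C [ 0.56927533 -0.03339207  0.149     ]
[ 0.5693 -0.0334  0.149 ]
notch 0.0596 -15.8
key 0.0698 163.2
spout 0.1157 163.0
wa 0.0448 -103.6
wb 0.0378 67.7
[ 0.5683 -0.0321  0.149 ]
notch 0.0609 -16.7
key 0.0685 164.0
spout 0.1144 163.4
wa 0.0458 -102.0
wb 0.037 65.5
[ 0.5691 -0.034   0.149 ]
notch 0.0596 -15.2
key 0.0698 162.7
spout 0.1157 162.7
wa 0.0442 -103.6
wb 0.0383 67.8
notch [ 0.6255 -0.0488  0.149 ] 0.0583 -15.3
spout [ 0.4617 -0.0258  0.09  ] 0.1078 176.0
tip [ 0.5748 -0.0519  0.178 ] 0.0193 -73.5
shaftbase [ 0.5695 -0.0337  0.157 ] 0.0003 -52.9
```

Axis at (0.569,-0.033). The notch is at -16° and the pin at 163°, so about half a turn is needed. I'm moving the closed fingers above the juicer first.

Request:
jog_arm:
  motion:
    - [0.9,-0.71,0,0,0]
    - [0.9,-0.71,0,0,0]
    - [0.9,-0.71,0,0,0]
    - [0.9,-0.71,0,0,0]
    - [0.9,-0.71,0,0,0]
    - [0.9,-0.71,0,0,0]
    - [0.9,-0.71,0,0,0]
    - [0.9,-0.71,0,0,0]
    - [0.9,-0.71,0,0,0]
    - [0.9,-0.71,0,0,0]
    - [0.9,-0.71,0,0,0]
    - [0.9,-0.71,0,0,0]

```text
clock: 1.5
position: [0.4313, -0.2352, 0.2314]
tool_rot: [3.141, -0.0, 0.349]
force: [0.9, 0.3, -0.5]
grip_width: 0.0001
finger_force: 0.0
```

Request:
jog_arm:
  motion:
    - [0.9,-0.71,0,0,0]
    - [0.9,-0.71,0,0,0]
    - [0.9,-0.71,0,0,0]
    - [0.9,-0.71,0,0,0]
    - [0.9,-0.71,0,0,0]
    - [0.9,-0.71,0,0,0]
    - [0,0,0,0,0]
    - [0,0,0,0,0]

```text
clock: 2.3
position: [0.5393, -0.0605, 0.2311]
tool_rot: [-3.141, 0.0, 0.35]
force: [0.3, -0.6, 0.0]
grip_width: -0.0
finger_force: 0.0
```

```bash
python3 - <<'E'
from m import *
s=bot.observe();print(s["qpos"].round(2),s["position"],s["tool_rot"],s["force"],s["grip_width"])
c=cam("wrist"); save("w0.png",c[0]); print(c[4],proj(c,[.569,-.033,.149]))
E
```

```text
[ 0.18  0.4  -0.24  1.81  0.11  0.95 -1.32] [ 0.53933171 -0.06051033  0.23110007] [-3.14146878e+00  3.81265876e-04  3.50056750e-01] [ 0.27300558 -0.59464767  0.04364892] -1.9714954248988002e-06
[ 0.60913893 -0.0339809   0.37425252] (np.float64(295.84326450408145), np.float64(148.43118571287627))
```

View pics/w0.png

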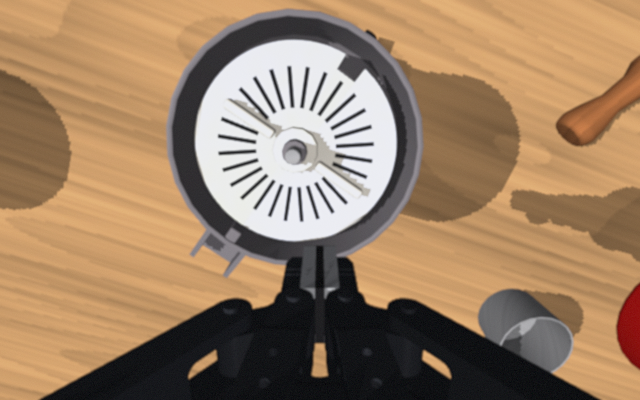

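The wrist view shows the plate spanning x 195–398 and y 38–241, the notch at (351,68), the key block at (232,236) and the wings at (250,115) and (345,178). I'll refine the axis and angles from this.

```bash
cat > w.py <<'E'
from m import *
def look(z=.149,name=None):
    c=cam("wrist"); 
    if name: save(name,c[0])
    h=cv2.cvtColor(c[0],cv2.COLOR_RGB2HSV); m=((h[...,1]<30)&(h[...,2]>190)).astype(np.uint8)
    k,l,st,ce=cv2.connectedComponentsWithStats(m); i=1+np.argmax(st[1:,4])
    cs,_=cv2.findContours((l==i).astype(np.uint8),0,1); q=max(cs,key=len)[:,0,:]
    X=np.array([ray(c,u,v,z)[:2] for u,v in q]); return c,X
def circ(X):
    hx=cv2.convexHull((X*1e4).astype(np.float32))[:,0]/1e4
    A=np.c_[2*hx,np.ones(len(hx))]; s=np.linalg.lstsq(A,(hx**2).sum(1),rcond=None)[0]
    return s[:2],np.sqrt(s[2]+s[0]**2+s[1]**2)
def pol(X,C): d=np.array(X)[...,:2]-C; return np.hypot(d[...,0],d[...,1]).round(4),np.degrees(np.arctan2(d[...,1],d[...,0])).round(1)
E
python3 - <<'E'
from w import *
c,X=look(); C,r=circ(X); print(C,r)
R,a=pol(X,C); print("notch rim pts",sorted(a[R<.057]))
for n,(u,v,z) in dict(key=(232,236,.157),notch=(351,68,.149),wa=(345,178,.158),wb=(252,116,.158)).items(): print(n,pol(ray(c,u,v,z),C))
# key block: lighter than bowl wall, print spout sides
for u,v in((194,254),(226,273)): print(pol(ray(c,u,v,.105),C))
E
```

```text
[ 0.5691485  -0.03260228] 0.06298881340777357
notch rim pts [np.float64(-22.1), np.float64(-22.1), np.float64(-22.0), np.float64(-21.9), np.float64(-21.9), np.float64(-21.0), np.float64(-20.1), np.float64(-19.6), np.float64(-18.7), np.float64(-17.8), np.float64(-16.9), np.float64(-16.4), np.float64(-15.5), np.float64(-14.6), np.float64(-13.7), np.float64(-13.2), np.float64(-12.3), np.float64(-11.4), np.float64(-10.6), np.float64(-10.0), np.float64(-9.1), np.float64(-8.3), np.float64(-8.0), np.float64(-7.7), np.float64(-7.7), np.float64(-7.7), np.float64(-7.4), np.float64(-7.4)]
key (np.float64(0.0706), np.float64(164.2))
notch (np.float64(0.0583), np.float64(-16.5))
wa (np.float64(0.0365), np.float64(-99.3))
wb (np.float64(0.0309), np.float64(70.2))
(np.float64(0.1297), np.float64(157.6))
(np.float64(0.1293), np.float64(171.1))
```

Request:
jog_arm:
  motion:
    - [0,0,0,-0.98,0]
    - [0,0,0,-0.98,0]
    - [0,0,0,-0.98,0]
    - [0,0,0,-0.97,0]
    - [0.02,-0.12,0,0,0]
    - [0,0,0.5,0,0]
    - [0,0,0.5,0,0]
    - [0,0,0.5,0,0]
    - [0,0,0.5,0,0]
    - [0,0,0.35,0,0]
    - [0,0,0.2,0,0]
    - [0,0,0.07,0,0]

```text
clock: 3.6
position: [0.5374, -0.0579, 0.1524]
tool_rot: [-3.141, 0.0, 0.661]
force: [0.1, 0.6, 0.9]
grip_width: -0.0001
finger_force: 0.0
```

```bash
cat > st.py <<'E'
from w import *
C=np.array([.5691,-.0326]); s=bot.observe()
print(s["clock"],s["qpos"].round(2)[[0,2,4,5,6]],s["position"].round(4),"yaw",np.degrees(s["tool_rot"][2]).round(1),s["force"].round(1),"pol",pol(s["position"],C))
E
python3 st.py
```

```text
3.6 [ 0.21 -0.29  0.19  0.78 -1.09] [ 0.5374 -0.0579  0.1524] yaw 37.8 [0.1 0.6 0.9] pol (np.float64(0.0406), np.float64(-141.4))
```

Down beside the wing with no contact force. Now the arc, anticlockwise.

Request:
jog_arm:
  motion:
    - [0.004,0.107,0,-1,0]
    - [0.004,0.107,0,-1,0]
    - [0.004,0.107,0,-1,0]
    - [0.004,0.107,0,-1,0]
    - [0.004,0.107,0,-1,0]
    - [0.004,0.107,0,-1,0]

```text
clock: 4.2
position: [0.5525, -0.0698, 0.1532]
tool_rot: [3.141, 0.0, 1.144]
force: [-2.6, 1.1, 0.8]
grip_width: 0.0003
finger_force: 1.0
```

```bash
cat >> st.py <<'E'
c,X=look(); R,a=pol(X,C); print("circ",circ(X)); g=(R<.058)&(R>.054)
print("notch cand",np.unique(a[g].round()))
if len(__import__("sys").argv)>1: save(__import__("sys").argv[1],c[0])
E
python3 st.py w1.png
```

```text
4.2 [ 0.31 -0.41  0.28  0.82 -0.66] [ 0.5525 -0.0698  0.1532] yaw 65.5 [-2.6  1.1  0.8] pol (np.float64(0.0408), np.float64(-114.0))
circ (array([ 0.56919219, -0.03261553]), np.float64(0.06307810336884387))
notch cand [-134. -133.  -90.  -89.  -88.  -15.   -1.]
```

View pics/w1.png

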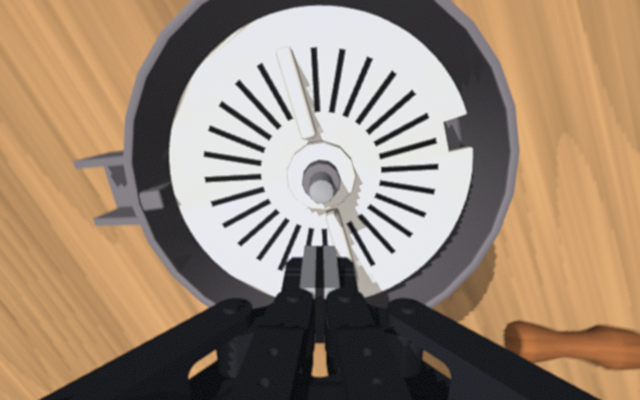

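The strainer turns with the finger: the notch, at (455,135), is now at -8°, and the key block shows at (152,197). Carrying on.

Request:
jog_arm:
  motion:
    - [0.004,0.107,0,-1,0]
    - [0.004,0.107,0,-1,0]
    - [0.004,0.107,0,-1,0]
    - [0.004,0.107,0,-1,0]
    - [0.004,0.107,0,-1,0]
    - [0.004,0.107,0,-1,0]
    - [0.004,0.107,0,-1,0]
    - [0.004,0.107,0,-1,0]
    - [0.004,0.107,0,-1,0]
    - [0.004,0.107,0,-1,0]
    - [0.004,0.107,0,-1,0]
    - [0.004,0.107,0,-1,0]

```text
clock: 5.45
position: [0.5897, -0.0684, 0.1532]
tool_rot: [-3.141, 0.001, 2.102]
force: [-1.3, -3.3, 1.2]
grip_width: 0.0003
finger_force: 1.1
```

```bash
python3 st.py
```

```text
5.45 [ 0.45 -0.63  0.46  0.93  0.16] [ 0.5897 -0.0684  0.1532] yaw 120.4 [-1.3 -3.3  1.2] pol (np.float64(0.0413), np.float64(-60.1))
circ (array([ 0.56933141, -0.03257092]), np.float64(0.06308597118718098))
notch cand [-82. -81. -42. -41.  40.  53.  54.]
```

Request:
jog_arm:
  motion:
    - [0.006,0.107,0,-1,0]
    - [0.006,0.107,0,-1,0]
    - [0.006,0.107,0,-1,0]
    - [0.006,0.107,0,-1,0]
    - [0.006,0.107,0,-1,0]
    - [0.006,0.107,0,-1,0]
    - [0.006,0.107,0,-1,0]
    - [0.006,0.107,0,-1,0]
    - [0.006,0.107,0,-1,0]
    - [0.006,0.107,0,-1,0]
    - [0.006,0.107,0,-1,0]
    - [0.006,0.107,0,-1,0]

```text
clock: 6.7
position: [0.6092, -0.0365, 0.1531]
tool_rot: [-3.141, 0.001, 3.061]
force: [2.3, -1.8, 0.3]
grip_width: -0.0001
finger_force: 1.1
```

Request:
jog_arm:
  motion:
    - [0.006,0.107,0,-1,0]
    - [0.006,0.107,0,-1,0]
    - [0.006,0.107,0,-1,0]
    - [0.006,0.107,0,-1,0]
    - [0.006,0.107,0,-1,0]
    - [0.006,0.107,0,-1,0]
    - [0.006,0.107,0,-1,0]
    - [0.006,0.107,0,-1,0]
    - [0.006,0.107,0,-1,0]
    - [0.006,0.107,0,-1,0]

```text
clock: 7.7
position: [0.5988, -0.0066, 0.1531]
tool_rot: [-3.141, 0.001, -2.422]
force: [2.7, -0.0, 0.9]
grip_width: 0.0002
finger_force: 1.1
```

```bash
python3 st.py
```

```text
7.7 [ 0.57 -1.03  0.75  1.1   1.59] [ 0.5988 -0.0066  0.1531] yaw -138.8 [ 2.7 -0.   0.9] pol (np.float64(0.0395), np.float64(41.2))
circ (array([ 0.56888329, -0.03231085]), np.float64(0.06288703933108124))
notch cand [-118. -117. -116. -115. -114. -113. -112. -111.  -78.  -77.   60.   61.
  144.  158.]
```

Request:
jog_arm:
  motion:
    - [0.006,0.107,0,-1,0]
    - [0.006,0.107,0,-1,0]
    - [0.002,0.04,0,-0.4,0]
    - [0,0,0,0,0]

```text
clock: 8.15
position: [0.5929, -0.0015, 0.1528]
tool_rot: [-3.141, 0.0, -2.232]
force: [1.8, 0.4, 1.0]
grip_width: 0.0003
finger_force: 0.7
```

```bash
python3 st.py w2.png
```

```text
8.15 [ 0.59 -1.08  0.78  1.11  1.74] [ 0.5929 -0.0015  0.1528] yaw -127.9 [1.8 0.4 1. ] pol (np.float64(0.0392), np.float64(52.5))
circ (array([ 0.56887021, -0.03240166]), np.float64(0.06288526996556519))
notch cand [-107. -106. -105. -104. -103. -102. -101.  -88.   72.   73.  156.  169.
  170.]
```

View pics/w2.png

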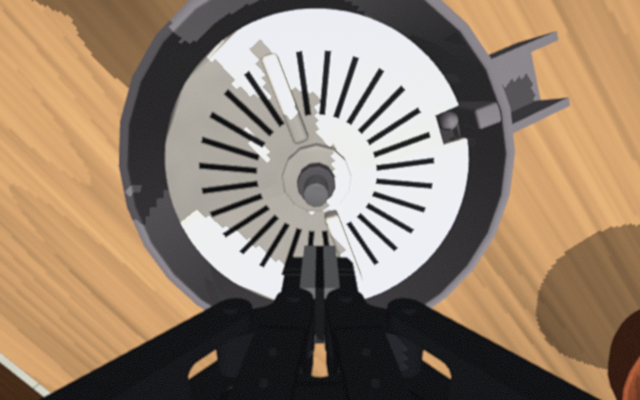

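The pin, at (449,121), shows inside the notch but nearer its far side; the key block's top is at (487,115). I'll measure the remaining angle.

```bash
python3 - <<'E'
from w import *
C=np.array([.5690,-.0325]); c,X=look(); R,a=pol(X,C)
g=(a>145)&(a<178)&(R<.061); 
for lo,hi in((.053,.055),(.055,.057),(.057,.059),(.059,.061)): h=g&(R>=lo)&(R<hi); print(lo,sorted(a[h]))
print("pin",pol(ray(c,449,121,.1425),C)); 
for u,v in((487,115),(478,108),(482,126),(497,103),(500,122)): print("key",pol(ray(c,u,v,.157),C))
for u,v in((558,36),(570,102)): print("spout",pol(ray(c,u,v,.105),C))
save("w2z.png",cv2.resize(c[0][85:160,415:515],None,fx=7,fy=7,interpolation=cv2.INTER_CUBIC))
E
```

```text
0.053 [np.float64(155.6), np.float64(155.8), np.float64(155.9), np.float64(156.1), np.float64(156.7), np.float64(157.1), np.float64(158.6), np.float64(166.9), np.float64(168.3), np.float64(168.7), np.float64(169.7), np.float64(169.7), np.float64(169.7), np.float64(169.9), np.float64(169.9)]
0.055 [np.float64(155.6), np.float64(155.7), np.float64(155.7), np.float64(155.8), np.float64(155.9), np.float64(169.5), np.float64(169.7), np.float64(169.7), np.float64(169.8), np.float64(169.9)]
0.057 [np.float64(155.8), np.float64(155.9), np.float64(156.0), np.float64(156.1), np.float64(156.1), np.float64(169.5), np.float64(169.5), np.float64(169.6), np.float64(169.6)]
0.059 [np.float64(155.9), np.float64(156.0), np.float64(156.0), np.float64(156.1), np.float64(156.2), np.float64(169.3), np.float64(169.5), np.float64(169.5), np.float64(169.6), np.float64(169.6)]
pin (np.float64(0.0597), np.float64(163.4))
key (np.float64(0.0693), np.float64(163.4))
key (np.float64(0.0669), np.float64(166.6))
key (np.float64(0.0667), np.float64(160.5))
key (np.float64(0.0739), np.float64(165.7))
key (np.float64(0.0735), np.float64(160.0))
spout (np.float64(0.1319), np.float64(168.7))
spout (np.float64(0.1331), np.float64(154.2))
```

View pics/w2z.png

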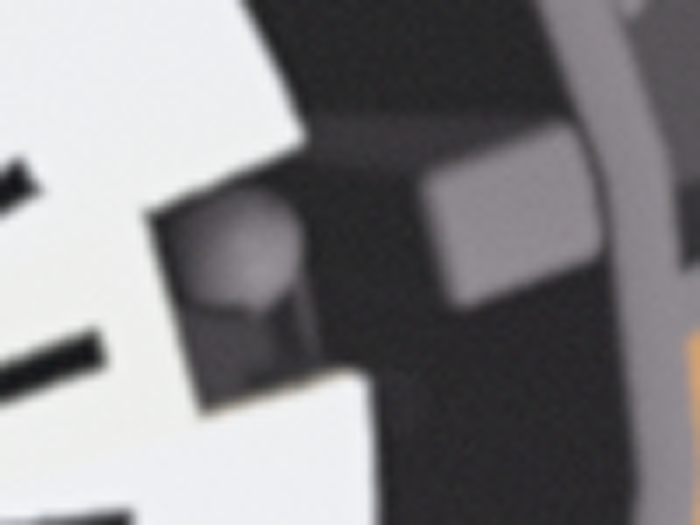

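Notch at 162.8° and pin at about 163.5°. A small nudge more.

Request:
jog_arm:
  motion:
    - [0,0.025,0,-0.15,0]
    - [0,0,0,0,0]
    - [0,0,0,0,0]

```text
clock: 8.55
position: [0.5923, -0.001, 0.1527]
tool_rot: [-3.141, -0.0, -2.218]
force: [2.2, -1.0, 0.5]
grip_width: -0.0001
finger_force: 1.0
```

```bash
python3 st.py
```

```text
8.55 [ 0.59 -1.08  0.78  1.11  1.75] [ 0.5923 -0.001   0.1527] yaw -127.1 [ 2.2 -1.   0.5] pol (np.float64(0.0392), np.float64(53.7))
circ (array([ 0.56880026, -0.03232153]), np.float64(0.06284831512549216))
notch cand [-107. -106. -105. -104. -103. -102. -101.  -88.   73.   74.  157.  170.
  171.]
```

The notch is at about 163.7°. I'll back off the wing slightly and press straight down.

Request:
jog_arm:
  motion:
    - [0,-0.05,0,0,0]
    - [0,0,0.08,0,0]
    - [0,0,0.05,0,0]
    - [0,0,0.05,0,0]
    - [0,0,0.05,0,0]
    - [0,0,0.05,0,0]

```text
clock: 9.2
position: [0.5935, -0.0019, 0.1443]
tool_rot: [-3.141, 0.0, -2.218]
force: [-0.8, -0.4, 6.2]
grip_width: -0.0001
finger_force: 2.9
```

Request:
jog_arm:
  motion:
    - [0,0,0.05,0,0]
    - [0,0,0.05,0,0]
    - [0,0,0.05,0,0]
    - [0,0,0,0,0]

```text
clock: 9.6
position: [0.594, -0.0018, 0.1409]
tool_rot: [-3.14, 0.001, -2.218]
force: [-2.5, -2.2, 21.6]
grip_width: -0.0001
finger_force: 11.0
```

```bash
python3 st.py
```

```text
9.6 [ 0.58 -1.07  0.8   1.1   1.74] [ 0.594  -0.0018  0.1409] yaw -127.1 [-2.5 -2.2 21.6] pol (np.float64(0.0396), np.float64(51.1))
circ (array([ 0.56608501, -0.0354594 ]), np.float64(0.057228577619020726))
notch cand [-106. -105. -104. -103. -102.  -88.  -87.  -86.   74.   75.   76.   77.
   78.  112.  118.  119.  120.  121.  122.  124.  125.  126.  128.  129.
  130.  131.  132.  133.  134.  135.  136.  137.  138.  139.  140.  141.
  142.  143.  144.  145.  146.  159.  172.  173.  174.  175.  176.  177.
  178.]
```

Force rising at z = 0.141, so it is on its stop or close to it. A little more pressure.

Request:
jog_arm:
  motion:
    - [0,0,0.05,0,0]
    - [0,0,0.03,0,0]
    - [0,0,0,0,0]

```text
clock: 9.95
position: [0.5948, -0.0019, 0.1398]
tool_rot: [-3.138, 0.001, -2.218]
force: [-3.5, -6.7, 39.8]
grip_width: -0.0001
finger_force: 19.9
```

```bash
python3 - <<'E'
from w import *
s=bot.observe(); print(s["position"],s["force"])
for z in(.140,.149):
  c,X=look(z); 
  R,a=pol(X,[.569,-.0325]); g=(a<10)|(a>140); 
  print(z,circ(X))
save("w3.png",c[0])
E
```

```text
[ 0.594849   -0.0018812   0.13978968] [-3.52012918 -6.66194107 39.80149219]
0.14 (array([ 0.56723019, -0.03393325]), np.float64(0.060956325263008655))
0.149 (array([ 0.56612972, -0.03559124]), np.float64(0.057162832230858385))
```

View pics/w3.png

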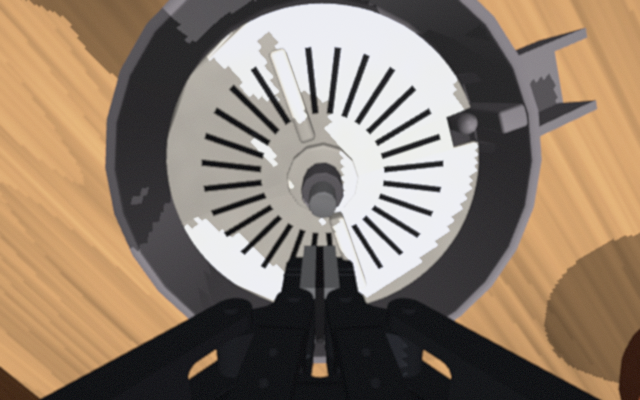

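The plate sits at z = 0.140 with the pin standing up inside the notch at (468,123), so it is seated. Retracting upward.

Request:
jog_arm:
  motion:
    - [0,0,-0.1,0,0]
    - [0,-0.07,-0.05,0,0]
    - [0,0,-0.3,0,0]
    - [0,0,-0.6,0,0]
    - [0,0,-0.8,0,0]
    - [0,0,-0.8,0,0]
    - [0,0,-0.6,0,0]
    - [0,0,0,0,0]

```text
clock: 10.85
position: [0.5959, -0.0027, 0.2379]
tool_rot: [-3.139, 0.002, -2.218]
force: [-0.7, -0.6, 0.0]
grip_width: -0.0002
finger_force: 0.0
```

```bash
python3 - <<'E'
from w import *
print(bot.observe()["force"])
c=cam("wrist"); save("w4.png",c[0])
h=cv2.cvtColor(c[0],cv2.COLOR_RGB2HSV)
for z in(.140,.149):
  c2,X=look(z); print(z,circ(X))
  R,a=pol(X,[.569,-.0325]); print(np.unique(a[(R<.058)&(R>.054)].round()))
E
```

```text
[-0.68878347 -0.58583184  0.03235413]
0.14 (array([ 0.56927875, -0.0336426 ]), np.float64(0.062146120469550085))
[ 84.  85.  86.  88.  89.  90.  92.  93.  94.  95.  96. 101. 102. 103.
 104. 105. 106. 107. 108. 109. 112. 113. 114. 115. 116. 121. 125. 126.
 154. 155. 169.]
0.149 (array([ 0.56862077, -0.03467915]), np.float64(0.059867038364081845))
[ 46.  52.  53.  54.  55.  56.  59.  60.  61.  62.  63.  64.  65.  66.
  67.  68.  69.  70.  71.  72.  73.  74.  75.  76.  77.  78.  79.  80.
  81.  82.  83.  84.  85.  86.  87.  88.  89.  90.  91.  92.  93.  94.
  95.  96.  98. 100. 101. 102. 106. 108. 109. 110. 111. 112. 113. 114.
 115. 116. 117. 118. 119. 120. 121. 122. 123. 124. 125. 126. 127. 128.
 129. 130. 131. 132. 133. 134. 136. 137. 138. 141. 144. 156. 170. 174.
 176. 177.]
```

View pics/w4.png

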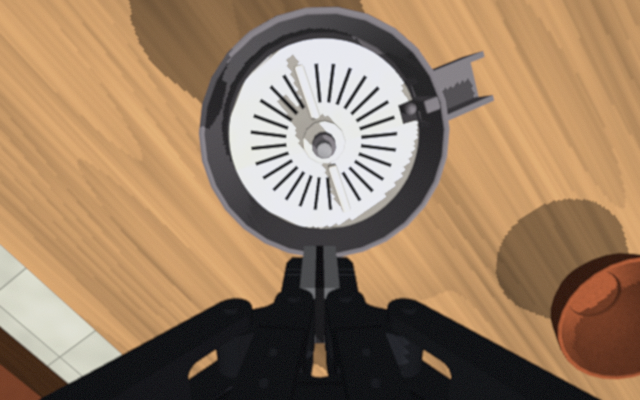

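The strainer stays seated at z ≈ 0.140 with its notch, at (412,110), over the pin. The arm is clear. Handing in.

```bash
python3 -c "
from workcell import bot
print(bot.job_done())"
```

```text
the job is handed in; nothing more can be done
None
```

I pushed the strainer round until its notch was over the pin, then pressed it down to its seated height (fingertip at about 140 mm). The arm is clear, it touched none of the other things, and the job is handed in; no verdict came back.

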